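Nip a horseshoe in the bench clamp to the click

TASK

Two swing-arm clamps with ratchet knobs stand on the fitting bench, and a horseshoe lies in one of them. Turn that clamp's knob clockwise, so that its arm nips the shoe against the two stop pins, and keep turning until the knob slips and has clicked once or twice; stop before the third click and let go. Leave the other, empty clamp alone.

Things in the scene. Friction and masses are not known exactly. Their poses are not given: they have to be found in the camera images.
- clamp_knob (a point): Black knob of the clamp that holds the shoe: upright bar 46 mm long (x), 16 wide (y), 40 high, on a 40 mm disc; it only turns. The point is mid-bar on the vertical turning axis, 80 mm above the bench; bar top 98, disc top 58. Below: notched collar and steel arm, 70 mm long, top at 38 mm, ending in a roller; at the start the bar is in line with the arm. Base plate 220 x 200 x 10 mm.
- clamp_arm (a joint): Angle (rad) of that clamp's arm, growing clockwise seen from above. 0 fully open; 0 to 0.7 at the start; about 1.0 with the shoe tight against the two stop pins, and no further. The knob carries the arm with it, either way (about 0.1 N m, more while it pushes the shoe up to 5 mm home). The arm stays where it is left.
- clamp_slip (a joint): How far (rad) the knob has slipped clockwise on the arm: 0 at the start and until the shoe stops the arm. Then it slips evenly at about 0.35 N m, one click per 15 degrees: 0.26 is one click, 0.52 two, 0.79 three. It does not spring back. It is the angle by which the bar is ahead of the arm. No sound is given.
- spare_tip (a point): Top of the roller end of the other, empty clamp's arm (same make; 38 mm above the bench, 70 mm from its knob's axis). To be left where it is.

How it is judged (in metres and radians):
At the end, for the whole second after the job is handed in: The arm of the clamp with the shoe is closed on the shoe (arm angle 0.93 to 1.08 rad), its knob has slipped 0.17 to 0.75 rad (once or twice, short of the third click) and is at rest (value of joint clamp_arm between 0.93 and 1.08 rad and value of joint clamp_slip between 0.17 and 0.75 rad and velocity of joint clamp_slip below 0.05 rad/s); the robot touches nothing.
It fails at once if the knob is turned on to the third click (value of joint clamp_slip above 0.75 rad).
It fails at once if the arm of the empty clamp is moved more than 10 mm (distance of spare_tip from where it was at the start of the episode above 0.01 m).
It also fails if it takes over 35 s, if anything falls off the work surface, if the arm or the gripper's body presses on something with over 40 N, if the wrist force passes 120 N, or if a joint passes its speed limit or range.

ROBOT

A 6-joint arm with a two-finger parallel gripper is mounted at the origin on the work surface. World frame = base frame: x ahead of the robot, y to its left, z up, the work surface at z = 0. Lengths are in m, angles in degrees, forces in N, time in s.
With the tool pointing down it reaches from about 0.375 to 0.9 m from the base axis. Payload 3.1 kg.
Tool frame: the origin (TCP) lies midway between the tips of the shut fingers; the grasp point (between the pads) lies 19 mm behind it; z points along the fingers, y is the direction in which the jaws open and shut (so a half turn about z gives the same grasp; the last joint's range is limited). The gripper opens to 87 mm and grips with 3 to 60 N. Pads are 19 mm wide; open, the fingers measure 117 mm over their backs; the gripper's body (75 mm by 190 mm) begins 51 mm behind the grasp point.
Start: joints at [-79.383, 30.224, 82.088, -0, 67.689, -10.227], TCP at [0.222, -0.584, 0.223] pointing down, gripper open.
Joint ranges: [-176.69, 176.69], [-43.24, 126.21], [12.49, 139.97], [-82, 262], [0, 151.66], [-163.58, 163.58]. Speed limits (degrees/s): [159.86, 159.86, 180, 180, 180, 180].

INTERFACE

Orientations are given as a 3x3 rotation matrix whose columns are the frame's x, y, z axes.
In Python, from rig import status, vision, bot, models gives the robot as it stands.
- The arm moves only by the tool send_rows, never from a script. Its argument "moves" is a list of rows, each a list of 7 numbers: the shift along the tool's x, y, z in units of 25 mm (1.0 is 25 mm), then the turn, a rotation vector about the tool's x, y, z in units of 10 degrees (1.0 is 10 degrees), then the closure, from -1 (fully open) to 1 (shut), so that 0 is half open. In form: [[dx, dy, dz, rx, ry, rz, hand], ...]. A call has 1 to 12 rows; each row shifts and turns the commanded pose from where the row before left it, along the tool's axes as they then stand; what a row does not reach is not made up. A row lasts 1/8 s, in which the tool goes at most 62.5 mm and 10.7 degrees, less where a joint would pass 70% of its speed; a pose out of reach is approached as far as the arm can. A call is refused whole if a number of a shift passes 1 or a number of a turn 1, either way. A call with a gripper value outside its range is refused whole. The fingers move at their own pace and stop on an object; the grip force is fixed at half the most. Time passes only in rows, so rows that do not move let the fingers close. It gives the time, the measured TCP pose, the force and the opening at its end, in the units of the state.
- status.read_state(): the state, without advancing time (a new reading comes with each control period).
- vision.capture(name): name is "scene" or "top"; returns a dict with "img" (480x640x3 uint8, red, green, blue), "depth" (480x640 float32, m along the optical axis (not along the pixel's ray), 0 where there is no reading), "fx", "fy", "cx", "cy" (pixels), "pose" (4x4, takes a point from camera to world coordinates). Camera axes: x right, y up, looking along -z (the intrinsics and any distortion apply to the point x, -y, -z); pixel columns grow to the right and rows downward; lengths in m; the calibration is good to about 2 mm. A picture is of the moment at which its call begins.
- bot.hand_in(): hands the job in, once; it reports no verdict.
Trained networks look in the newest picture that a camera, given by its name, has taken for a name from the list of things; names that differ only in an ending like _2 or _b are one class to them, and where a whole thing is asked for, a point or a joint stands for the part that bears it (a point fixed in the world has none). Each returns a list of dicts, best first, with "confidence" (0 to 1); they miss things now and then, are a little off and sometimes report something else, mostly with a low value. They report only what shows in the picture. A call takes as long as a camera call.
- models.masks_of(camera, name): "mask" (480x640 bool, what is visible of it) and "extent" ([left, top, right, bottom] in pixels, round what is visible of it).
- models.landmark_of(camera, name): "point" ([column, row] in pixels: a listed point, or the origin of a listed thing).
The state is a dict: "time_s": time; "joint_positions": joint angles; "qvel": joint speeds; "tau": joint torques, N m; "position": TCP position; "tcp_rot": TCP orientation; "force": force on the tool from outside, world axes, zero at the start; "moment": the same for the moment, N m; "opening": opening from 0.0 (shut) to 1.0 (fully open).
Only numpy, scipy, OpenCV 4.12 (cv2) and the standard library are available. Lean on these libraries where they do the work, as an engineer would, in place of code of your own. Each camera call takes 0.05 s, during which the arm holds its last target.

## Working session

There is one attempt and no reset: what is moved stays moved. The work goes in short steps, Python scripts to look and compute and a tool call to move; the robot and the scene stay as the last step left them, time stands still between calls to the robot, and variables do not carry over. Pictures are saved under pics/ and viewed, and the job is handed in when it is done.

Besides the shell and the picture viewer there is one more tool, called after "Emit:" by a JSON object that holds its "method" and its "body". send_rows: Moves the arm, as the interface text tells. Its arguments: {"type":"object","properties":{"moves":{"type":"array"}},"required":["moves"]}

```bash
ls; mkdir -p pics
cat > h.py <<'E'
import numpy as np, cv2
from rig import status, vision, bot, models
def px2ray(c,u,v):
    d=np.array([(u-c['cx'])/c['fx'],-(v-c['cy'])/c['fy'],-1.0])
    P=np.array(c['pose']); return P[:3,3],P[:3,:3]@d
def at_depth(c,u,v):
    o,d=px2ray(c,u,v); return o+d*c['depth'][int(round(v)),int(round(u))]
def at_z(c,u,v,z):
    o,d=px2ray(c,u,v); return o+d*(z-o[2])/d[2]
def save(c,n): cv2.imwrite(f'pics/{n}.png',c['img'][:,:,::-1])
E
python3 - <<'E'
from h import *
s=status.read_state(); print(s)
for n in ['scene','top']:
    c=vision.capture(n); save(c,n+'0'); print(n,{k:v for k,v in c.items() if k not in('img','depth')})
    for t in ['clamp_knob','spare_tip']:
        for r in models.landmark_of(n,t)[:3]:
            u,v=r['point']; print(t,r, at_depth(c,u,v).round(4), at_z(c,u,v,.08 if 'knob' in t else .038).round(4))
E
```

```text
pics
{'time_s': 0.0, 'joint_positions': array([-7.93829127e+01,  3.02789117e+01,  8.21569425e+01, -2.33247175e-04,
        6.76882164e+01, -1.02276436e+01]), 'qvel': array([-0.00431231,  0.08663704,  0.05573739,  0.00087014,  0.07243617,
        0.012418  ]), 'tau': array([ 2.77575697e-05, -4.40037096e+01, -1.76594210e+01,  6.34410605e-02,
        5.82223583e-02, -1.58458406e-04]), 'position': array([ 0.22228348, -0.58335118,  0.22156912]), 'tcp_rot': array([[ 9.34547684e-01,  3.55837693e-01, -4.02671696e-04],
       [ 3.55837717e-01, -9.34545340e-01,  2.12767288e-03],
       [ 3.80791251e-04, -2.13169754e-03, -9.99997655e-01]]), 'force': array([ 0.13228618,  0.4781002 , -0.4928631 ]), 'moment': array([ 0.0303921 , -0.00949313,  0.00818977]), 'opening': 1.002602047714514}
scene {'fx': 489.5246553180534, 'fy': 489.5246553180534, 'cx': 322.7602656583217, 'cy': 237.3095471594812, 'pose': array([[ 0.81454596, -0.41431324,  0.40602885,  0.76506065],
       [ 0.58000977,  0.56939002, -0.58256645, -0.45834415],
       [ 0.01017621,  0.71002785,  0.70410007,  0.57072354],
       [ 0.        ,  0.        ,  0.        ,  1.        ]])}
clamp_knob {'point': [215.3, 324.6], 'confidence': 0.61} [ 0.4706 -0.2545  0.0907] [ 0.464 -0.25   0.08 ]
spare_tip {'point': [374.7, 181.5], 'confidence': 0.66} [0.4784 0.0957 0.0846] [0.4509 0.1488 0.038 ]
top {'fx': 511.44545140333526, 'fy': 511.44545140333526, 'cx': 320.0618523341811, 'cy': 233.47625383602582, 'pose': array([[-0.02834629,  0.9895167 , -0.14160927,  0.41747478],
       [-0.99956614, -0.0291934 , -0.00390767, -0.03817138],
       [-0.00800076,  0.14143707,  0.98991492,  0.70526353],
       [ 0.        ,  0.        ,  0.        ,  1.        ]])}
clamp_knob {'point': [498.0, 264.9], 'confidence': 0.91} [ 0.4605 -0.2457  0.0978] [ 0.4618 -0.2518  0.08  ]
spare_tip {'point': [181.3, 286.1], 'confidence': 0.63} [0.4491 0.1473 0.0367] [0.4491 0.147  0.038 ]
```

View pics/scene0.png

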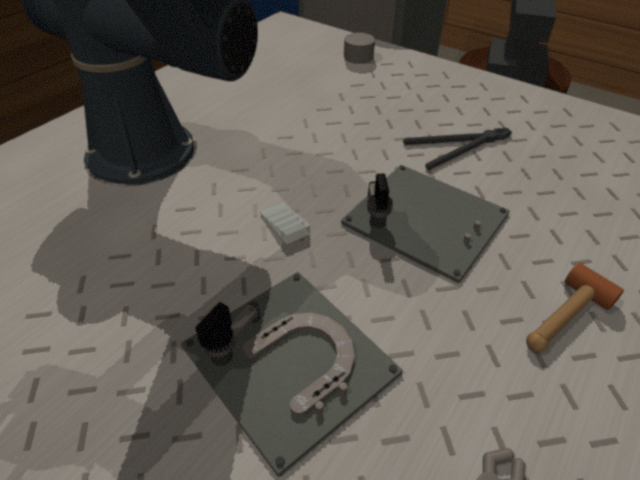

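View pics/top0.png

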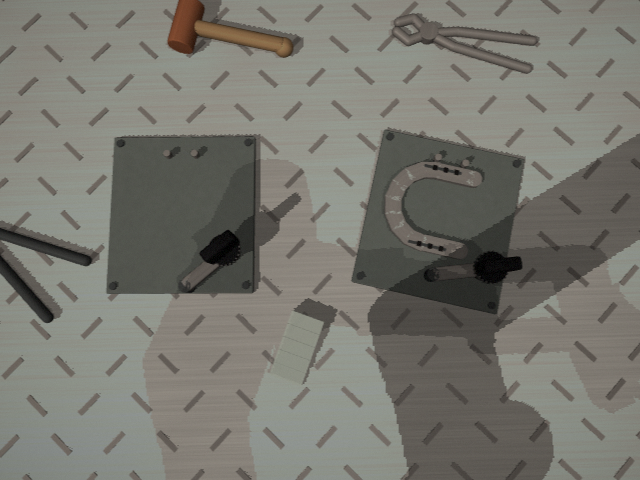

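The shoe is in the right-hand clamp in the top view, with its knob near (498,265) and its roller near (431,274). The empty clamp's knob is near (221,246). Next I'll triangulate the knob and find the bar and arm directions.

```bash
cat > tri.py <<'E'
from h import *
cs={}; p={}
for n in ['scene','top']:
    cs[n]=vision.capture(n); r=models.landmark_of(n,'clamp_knob'); p[n]=r[0]['point']; print(n,[(x['point'],x['confidence']) for x in r[:3]])
A=[];b=[]
M=np.zeros((3,3));q=np.zeros(3)
for n in cs:
    o,d=px2ray(cs[n],*p[n]); d/=np.linalg.norm(d); I=np.eye(3)-np.outer(d,d); M+=I;q+=I@o
x=np.linalg.solve(M,q); print('tri',x.round(4))
c=cs['top']
vv,uu=np.mgrid[0:480,0:640]
K=np.stack([(uu-c['cx'])/c['fx'],-(vv-c['cy'])/c['fy'],-np.ones_like(uu,float)],-1)*c['depth'][...,None]
W=K@c['pose'][:3,:3].T+c['pose'][:3,3]
near=np.hypot(W[...,0]-x[0],W[...,1]-x[1])
m=(near<.04)&(W[...,2]>.09)&(W[...,2]<.105)
P=W[m]; print(len(P),'bar top mean',P.mean(0).round(4))
rect=cv2.minAreaRect((P[:,:2]*1000).astype(np.float32)); print('rect',rect)
e,V=np.linalg.eigh(np.cov(P[:,:2].T)); v=V[:,1]; print('bar yaw',np.degrees(np.arctan2(v[1],v[0])),'sd mm',np.sqrt(e)*1000)
m=(near<.09)&(near>.022)&(W[...,2]>.030)&(W[...,2]<.046)
P=W[m]; print(len(P),'arm'); 
if len(P):
    d=P.mean(0)-x; e,V=np.linalg.eigh(np.cov(P[:,:2].T)); v=V[:,1]
    print('arm yaw',np.degrees(np.arctan2(v[1],v[0])),'from axis',np.degrees(np.arctan2(d[1],d[0])))
z=cv2.resize(c['img'][200:340,350:550],(800,560),interpolation=cv2.INTER_CUBIC); z=np.clip(z*1.8,0,255).astype(np.uint8)
import sys; cv2.imwrite(f'pics/{sys.argv[1]}.png',z[:,:,::-1])
E
python3 tri.py z1
```

```text
scene [([213.3, 322.8], 0.78)]
top [([498.7, 264.1], 0.73)]
tri [ 0.4625 -0.2512  0.0839]
530 bar top mean [ 0.4609 -0.2501  0.0986]
rect ((461.0126647949219, -251.03240966796875), (15.920366287231445, 45.715579986572266), 4.604785442352295)
bar yaw 94.31019697418931 sd mm [ 4.5684293  13.41207091]
606 arm
arm yaw 94.40389921448576 from axis 96.3732434796131
```

View pics/z1.png

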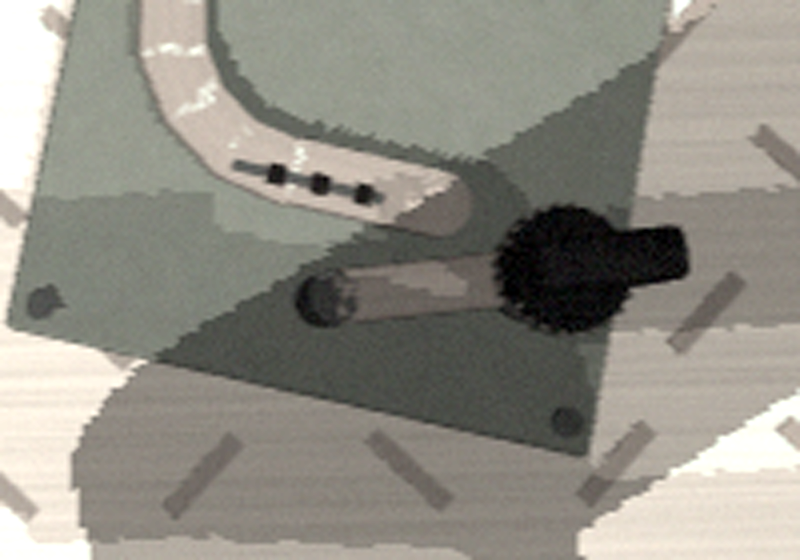

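Run:
```python
from h import *
s=status.read_state(); R=s['tcp_rot']; print(s['position'],s['time_s'])
d=np.array([.461,-.251,.22])-s['position']; print((R.T@d)/.025, np.degrees(np.arctan2(R[1,0],R[0,0])))
```

```text
[ 0.22240973 -0.58402789  0.22249937] 0.5
[13.65856657 -9.05405518  0.10130687] 20.841331328384538
```

The zoomed view shows the bar (590,260) in line with the arm, whose roller is at (325,300). The shoe lies above it. The measured heights and sizes match the text: the bar is 45.7 x 15.9 mm, its top is at 98.6 mm, and its yaw is 94.4°. I'll translate above the knob.

Emit:
{"method": "send_rows", "body": {"moves": [[0.98, -0.65, 0, 0, 0, 0, -1], [0.98, -0.65, 0, 0, 0, 0, -1], [0.98, -0.65, 0, 0, 0, 0, -1], [0.98, -0.65, 0, 0, 0, 0, -1], [0.98, -0.65, 0, 0, 0, 0, -1], [0.98, -0.65, 0, 0, 0, 0, -1], [0.98, -0.65, 0, 0, 0, 0, -1], [0.98, -0.65, 0, 0, 0, 0, -1], [0.98, -0.65, 0, 0, 0, 0, -1], [0.98, -0.65, 0, 0, 0, 0, -1], [0.98, -0.65, 0, 0, 0, 0, -1], [0.98, -0.65, 0, 0, 0, 0, -1]]}}

```text
time_s: 2.0
position: [0.4284, -0.2965, 0.2228]
tcp_rot: [[0.935, 0.356, 0.0], [0.356, -0.935, -0.0], [0.0, 0.0, -1.0]]
force: [0.8, -0.3, 0.5]
opening: 1.004
```

Emit:
{"method": "send_rows", "body": {"moves": [[0.95, -0.63, 0, 0, 0, 0, -1], [0.95, -0.63, 0, 0, 0, 0, -1], [0, 0, 0, 0, 0, -0.92, -1], [0, 0, 0, 0, 0, -0.92, -1], [0, 0, 0, 0, 0, -0.92, -1], [0, 0, 0, 0, 0, -0.92, -1], [0, 0, 0, 0, 0, -0.92, -1], [0, 0, 0, 0, 0, -0.92, -1], [0, 0, 0, 0, 0, -0.92, -1], [0, 0, 0, 0, 0, -0.92, -1], [0, 0, 0, 0, 0, 0, -1], [0, 0, 0, 0, 0, 0, -1]]}}

```text
time_s: 3.5
position: [0.461, -0.2509, 0.2226]
tcp_rot: [[-0.075, 0.997, 0.0], [0.997, 0.075, -0.0], [-0.0, 0.0, -1.0]]
force: [-0.1, 0.2, 0.4]
opening: 0.998
```

```bash
cat > st.py <<'E'
from h import *
s=status.read_state(); R=s['tcp_rot']; print(s['time_s'],s['position'].round(4),'F',s['force'].round(2),'M',s['moment'].round(3),'open',round(s['opening'],3),'j',s['joint_positions'].round(1),'tilt',R[:,2].round(4))
print('yaw',np.degrees(np.arctan2(R[1,0],R[0,0])).round(2),'to go',(R.T@(np.array([.461,-.251,.065])-s['position'])/.025).round(3))
E
python3 st.py
```

```text
3.5 [ 0.461  -0.2509  0.2226] F [-0.08  0.16  0.43] M [ 0.008 -0.117  0.037] open 0.998 j [-40.8  22.5  96.4   0.   61.1 -45.1] tilt [ 2.e-04 -1.e-04 -1.e+00]
yaw 94.31 to go [-4.000e-03 -2.000e-03  6.305e+00]
```

Emit:
{"method": "send_rows", "body": {"moves": [[0, 0, 0.9, 0, 0, 0, -1], [0, 0, 0.9, 0, 0, 0, -1], [0, 0, 0.9, 0, 0, 0, -1], [0, 0, 0.9, 0, 0, 0, -1], [0, 0, 0.9, 0, 0, 0, -1], [0, 0, 0.9, 0, 0, 0, -1], [0, 0, 0.5, 0, 0, 0, -1], [0, 0, 0.35, 0, 0, 0, -1], [0, 0, 0, 0, 0, 0, -1], [0, 0, 0, 0, 0, 0, -1]]}}

```text
time_s: 4.75
position: [0.4614, -0.2512, 0.0669]
tcp_rot: [[-0.077, 0.997, 0.001], [0.997, 0.077, -0.001], [-0.001, 0.001, -1.0]]
force: [-0.6, -0.4, 0.1]
opening: 0.999
```

```bash
python3 st.py
python3 - <<'E'
from h import *
for n in ['scene','top']:
    c=vision.capture(n); save(c,n+'1')
E
```

```text
4.75 [ 0.4614 -0.2512  0.0669] F [-0.59 -0.39  0.12] M [-0.038 -0.124  0.017] open 0.999 j [-40.8  36.6 103.7  -0.   39.7 -45.2] tilt [ 9.e-04 -8.e-04 -1.e+00]
yaw 94.44 to go [ 0.008 -0.014  0.074]
```

View pics/scene1.png

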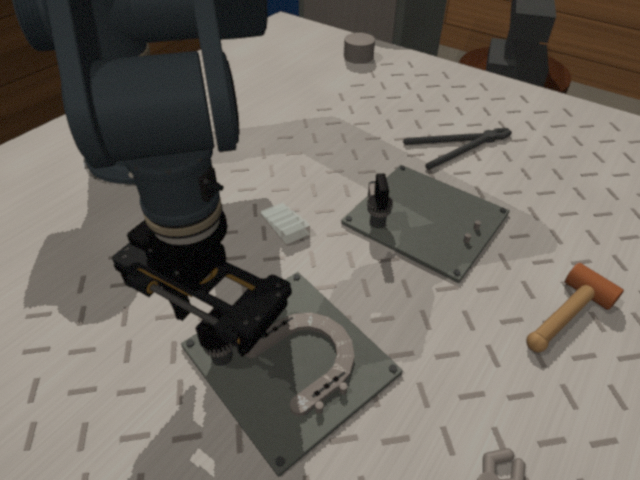

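View pics/top1.png

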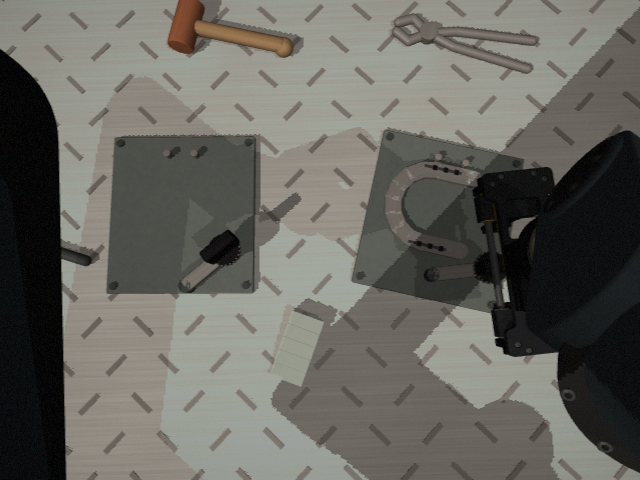

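Scene view: the open fingers straddle the knob near (215,330). Top view: the arm and roller are still visible at (431,274), so I can watch the arm while turning. Closing now.

Emit:
{"method": "send_rows", "body": {"moves": [[0, 0, 0, 0, 0, 0, 1], [0, 0, 0, 0, 0, 0, 1], [0, 0, 0, 0, 0, 0, 1], [0, 0, 0, 0, 0, 0, 1], [0, 0, 0, 0, 0, 0, 1], [0, 0, 0, 0, 0, 0, 1]]}}

```text
time_s: 5.6
position: [0.461, -0.2509, 0.0663]
tcp_rot: [[-0.077, 0.997, -0.0], [0.997, 0.077, 0.0], [0.0, -0.0, -1.0]]
force: [-0.2, 1.5, -0.3]
opening: 0.402
```

```bash
python3 st.py
```

```text
5.6 [ 0.461  -0.2509  0.0663] F [-0.22  1.48 -0.32] M [-0.036 -0.109  0.041] open 0.402 j [-40.8  36.6 103.7   0.   39.7 -45.2] tilt [-0.  0. -1.]
yaw 94.44 to go [-0.005  0.001  0.051]
```

Emit:
{"method": "send_rows", "body": {"moves": [[0, 0, 0, 0, 0, 0, 1], [0, 0, 0, 0, 0, 0, 1], [0, 0, 0, 0, 0, 0, 1], [0, 0, 0, 0, 0, 0, 1], [0, 0, 0, 0, 0, 0, 1], [0, 0, 0, 0, 0, 0, 1]]}}

```text
time_s: 6.35
position: [0.4626, -0.2509, 0.0663]
tcp_rot: [[-0.077, 0.997, 0.003], [0.997, 0.077, -0.001], [-0.001, 0.003, -1.0]]
force: [5.1, 1.6, -2.9]
opening: 0.18
```

```bash
python3 st.py
```

```text
6.35 [ 0.4626 -0.2509  0.0663] F [ 5.09  1.61 -2.9 ] M [ 0.334 -0.785  0.023] open 0.18 j [-4.070e+01  3.660e+01  1.036e+02  1.000e-01  3.960e+01 -4.520e+01] tilt [ 3.1e-03 -5.0e-04 -1.0e+00]
yaw 94.41 to go [-0.001 -0.063  0.053]
```

Gripped: the opening is 15.7 mm, and the tool was pulled 1.6 mm in x, which puts the knob at x=0.4626 as triangulated. I'll centre on it and start turning clockwise (+rz).

Emit:
{"method": "send_rows", "body": {"moves": [[0, 0.08, 0, 0, 0, 0, 1], [0, 0, 0, 0, 0, 0, 1]]}}

```text
time_s: 6.6
position: [0.4628, -0.2507, 0.0663]
tcp_rot: [[-0.078, 0.997, -0.001], [0.997, 0.078, -0.0], [0.0, -0.001, -1.0]]
force: [-1.5, 0.5, 0.2]
opening: 0.182
```

```bash
python3 st.py
```

```text
6.6 [ 0.4628 -0.2507  0.0663] F [-1.53  0.47  0.16] M [-0.111 -0.032  0.032] open 0.182 j [-40.6  36.7 103.5  -0.   39.8 -45.1] tilt [-5.e-04 -0.e+00 -1.e+00]
yaw 94.46 to go [-0.005 -0.071  0.052]
```

Emit:
{"method": "send_rows", "body": {"moves": [[0, 0, 0, 0, 0, 0.4, 1], [0, 0, 0, 0, 0, 0.4, 1], [0, 0, 0, 0, 0, 0.2, 1]]}}

```text
time_s: 6.98
position: [0.4627, -0.2508, 0.0663]
tcp_rot: [[0.098, 0.995, -0.0], [0.995, -0.098, 0.0], [-0.0, -0.0, -1.0]]
force: [-0.2, -0.5, -0.1]
opening: 0.182
```

```bash
python3 st.py
python3 - <<'E'
from h import *
c=vision.capture('top'); z=cv2.resize(c['img'][120:320,340:600],(780,600)); cv2.imwrite('pics/t2.png',np.clip(z[:,:,::-1]*1.6,0,255))
E
```

```text
6.975 [ 0.4627 -0.2508  0.0663] F [-0.16 -0.5  -0.1 ] M [-0.091  0.002  0.112] open 0.182 j [-40.6  36.7 103.5  -0.   39.8 -35. ] tilt [-3.e-04  0.e+00 -1.e+00]
yaw 84.39 to go [-0.016 -0.069  0.052][ WARN:0@1.981] global loadsave.cpp:1063 imwrite_ Unsupported depth image for selected encoder is fallbacked to CV_8U.
```

View pics/t2.png

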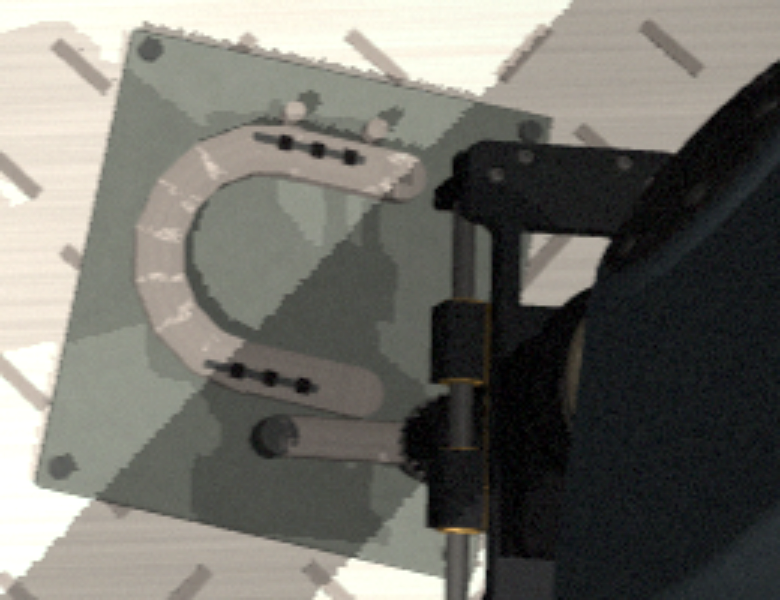

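The arm (roller now at (275,437)) follows the knob and the moment is about +0.08 N m, as expected. The shoe edge is a few degrees away, so I'll use small steps.

Emit:
{"method": "send_rows", "body": {"moves": [[0, 0, 0, 0, 0, 0.3, 1], [0, 0, 0, 0, 0, 0, 1]]}}

```text
time_s: 7.28
position: [0.4627, -0.2507, 0.0663]
tcp_rot: [[0.148, 0.989, -0.0], [0.989, -0.148, 0.0], [0.0, -0.0, -1.0]]
force: [-1.4, 0.2, 0.3]
opening: 0.182
```

```bash
python3 st.py
```

```text
7.275 [ 0.4627 -0.2507  0.0663] F [-1.41  0.22  0.28] M [-0.159  0.07  -0.099] open 0.182 j [-40.6  36.7 103.5  -0.   39.8 -32.1] tilt [-3.e-04  2.e-04 -1.e+00]
yaw 81.47 to go [-0.021 -0.068  0.052]
```

Emit:
{"method": "send_rows", "body": {"moves": [[0, 0, 0, 0, 0, 0.3, 1]]}}

```text
time_s: 7.4
position: [0.4627, -0.2508, 0.0663]
tcp_rot: [[0.2, 0.98, -0.0], [0.98, -0.2, 0.0], [-0.0, -0.0, -1.0]]
force: [-0.3, -0.1, -0.0]
opening: 0.18
```

```bash
python3 st.py
```

```text
7.4 [ 0.4627 -0.2508  0.0663] F [-0.28 -0.09 -0.02] M [-0.174  0.091  0.067] open 0.18 j [-40.6  36.7 103.5  -0.   39.8 -29.1] tilt [-4.e-04  0.e+00 -1.e+00]
yaw 78.45 to go [-0.024 -0.066  0.052]
```

Emit:
{"method": "send_rows", "body": {"moves": [[0, 0, 0, 0, 0, 0.3, 1]]}}

```text
time_s: 7.52
position: [0.4627, -0.2507, 0.0663]
tcp_rot: [[0.251, 0.968, -0.001], [0.968, -0.251, -0.0], [-0.0, -0.001, -1.0]]
force: [-0.3, -0.2, 0.2]
opening: 0.183
```

```bash
python3 st.py
```

```text
7.525 [ 0.4627 -0.2507  0.0663] F [-0.32 -0.17  0.23] M [-0.13   0.08   0.377] open 0.183 j [-40.6  36.7 103.5  -0.   39.8 -26.1] tilt [-6.e-04 -0.e+00 -1.e+00]
yaw 75.47 to go [-0.028 -0.063  0.051]
```

Emit:
{"method": "send_rows", "body": {"moves": [[0, 0, 0, 0, 0, 0.3, 1]]}}

```text
time_s: 7.65
position: [0.4627, -0.2507, 0.0663]
tcp_rot: [[0.3, 0.954, -0.001], [0.954, -0.3, -0.0], [-0.0, -0.001, -1.0]]
force: [-0.8, -0.2, -0.1]
opening: 0.186
```

```bash
cat > arm.py <<'E'
from h import *
import sys
c=vision.capture('top'); z=cv2.resize(c['img'][120:320,340:600],(780,600)); cv2.imwrite(f'pics/{sys.argv[1]}.png',np.clip(z[:,:,::-1]*1.6,0,255).astype(np.uint8))
E
python3 st.py;python3 arm.py t3
```

```text
7.65 [ 0.4627 -0.2507  0.0663] F [-0.85 -0.16 -0.1 ] M [-0.133  0.025  0.337] open 0.186 j [-4.060e+01  3.670e+01  1.035e+02 -1.000e-01  3.980e+01 -2.310e+01] tilt [-7.e-04 -2.e-04 -1.e+00]
yaw 72.52 to go [-0.031 -0.062  0.051]
```

View pics/t3.png

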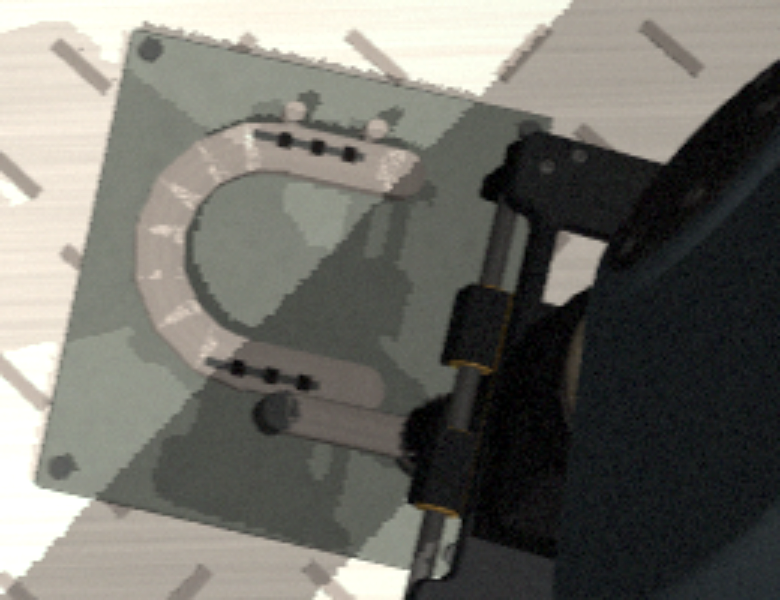

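The roller (275,412) now touches the shoe and the moment is about 0.35 N m, so it is either pushing the shoe or slipping. I'll measure the arm yaw by depth and compare it with the bar, taking bar yaw as tool yaw.

```bash
cat > yaw.py <<'E'
from h import *
import sys
s=status.read_state(); R=s['tcp_rot']; by=np.degrees(np.arctan2(R[1,0],R[0,0]))
ax=np.array([.4627,-.2509]); out=[]
vv,uu=np.mgrid[0:480,0:640]
for i in range(int(sys.argv[2]) if len(sys.argv)>2 else 1):
    c=vision.capture('top')
    K=np.stack([(uu-c['cx'])/c['fx'],-(vv-c['cy'])/c['fy'],-np.ones_like(uu,float)],-1)*c['depth'][...,None]
    W=K@c['pose'][:3,:3].T+c['pose'][:3,3]
    D=W[...,:2]-ax; r=np.hypot(D[...,0],D[...,1]); a=np.degrees(np.arctan2(D[...,1],D[...,0]))
    m=(r<.085)&(r>.024)&(W[...,2]>.031)&(W[...,2]<.045)&(a>20)&(a<120)
    m=cv2.morphologyEx(m.astype(np.uint8),cv2.MORPH_OPEN,np.ones((3,3)))
    n,L,st,_=cv2.connectedComponentsWithStats(m); m=L==1+np.argmax(st[1:,4])
    P=W[m]; e,V=np.linalg.eigh(np.cov(P[:,:2].T)); v=V[:,1]; ay=np.degrees(np.arctan2(v[1],v[0]))%180
    tip=P[np.hypot(*(P[:,:2]-ax).T)>.055]
    rad=np.degrees(np.arctan2(*(tip[:,:2].mean(0)-ax)[::-1]))
    sh=W[(W[...,2]>.016)&(W[...,2]<.031)&(np.abs(W[...,0]-.52)<.09)&(np.abs(W[...,1]+.2)<.08)]
    print(len(P),'arm yaw',ay.round(2),'via tip',rad.round(2),'bar',by.round(2),'slip est rad',np.radians(ay-by).round(3),'shoe z/centre',len(sh),sh.mean(0).round(4) if len(sh) else '')
    print('tip far',np.percentile(np.hypot(*(P[:,:2]-ax).T),99).round(4))
z=cv2.resize(c['img'][120:320,340:600],(780,600)); z=np.clip(z[:,:,::-1]*1.6,0,255).astype(np.uint8)
mm=cv2.resize(m[120:320,340:600].astype(np.uint8),(780,600)); z[mm>0,1]=255; cv2.imwrite(f'pics/{sys.argv[1]}.png',z)
E
python3 yaw.py y3 2
```

```text
582 arm yaw 75.66 via tip 77.63 bar 72.44 slip est rad 0.056 shoe z/centre 3333 [ 0.5517 -0.1807  0.0203]
tip far 0.0771
579 arm yaw 75.35 via tip 77.58 bar 72.44 slip est rad 0.051 shoe z/centre 3344 [ 0.5516 -0.1807  0.0203]
tip far 0.0769
```

View pics/y3.png

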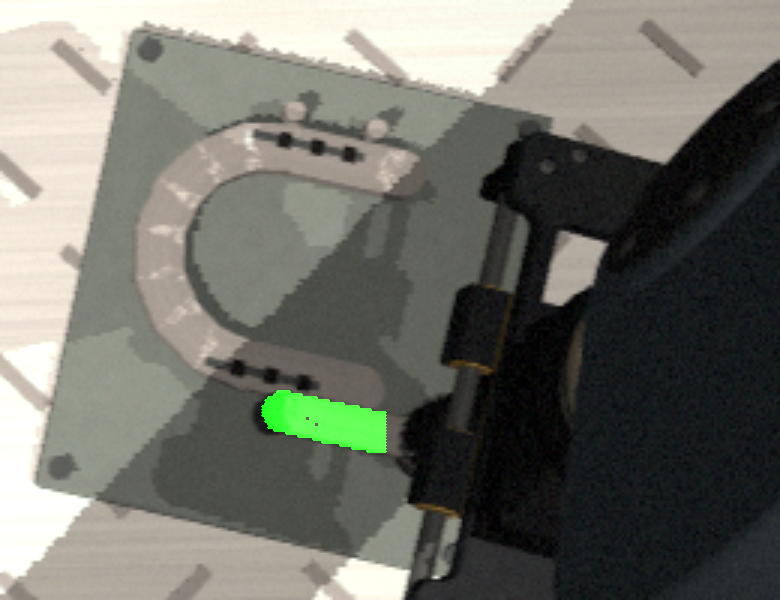

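The arm is at about 75.5° and the bar at 72.4°. That fits the shoe being home, with slip starting near 75.5° where the moment reached 0.35. I'll go on 10°, then check that the arm has stayed put.

Emit:
{"method": "send_rows", "body": {"moves": [[0, 0, 0, 0, 0, 0.3, 1], [0, 0, 0, 0, 0, 0.3, 1], [0, 0, 0, 0, 0, 0.4, 1]]}}

```text
time_s: 8.18
position: [0.4627, -0.2507, 0.0663]
tcp_rot: [[0.462, 0.887, -0.001], [0.887, -0.462, -0.0], [-0.0, -0.0, -1.0]]
force: [-1.2, -0.1, 0.8]
opening: 0.185
```

```bash
python3 st.py; python3 yaw.py y4 2
```

```text
8.175 [ 0.4627 -0.2507  0.0663] F [-1.18 -0.11  0.81] M [-0.158  0.134  0.402] open 0.185 j [-40.6  36.7 103.5  -0.   39.8 -13.1] tilt [-6.e-04 -2.e-04 -1.e+00]
yaw 62.47 to go [-0.041 -0.056  0.053]
586 arm yaw 76.02 via tip 77.65 bar 62.47 slip est rad 0.237 shoe z/centre 3325 [ 0.552  -0.1806  0.0204]
tip far 0.0769
571 arm yaw 76.19 via tip 77.73 bar 62.47 slip est rad 0.239 shoe z/centre 3331 [ 0.552  -0.1806  0.0203]
tip far 0.0769
```

The arm has stayed at 76° while the bar moved on to 62.5°, so slip is about 0.23 rad at about 0.36 N m. I'll turn 12° more, to about 0.44 rad, then release.

Emit:
{"method": "send_rows", "body": {"moves": [[0, 0, 0, 0, 0, 0.4, 1], [0, 0, 0, 0, 0, 0.4, 1], [0, 0, 0, 0, 0, 0.4, 1], [0, 0, 0, 0, 0, 0, 1], [0, 0, 0, 0, 0, 0, 1]]}}

```text
time_s: 8.9
position: [0.4627, -0.2507, 0.0663]
tcp_rot: [[0.636, 0.772, -0.0], [0.772, -0.636, 0.0], [-0.0, -0.001, -1.0]]
force: [-2.3, -0.3, 1.5]
opening: 0.181
```

```bash
python3 st.py; python3 yaw.py y5 1
```

```text
8.9 [ 0.4627 -0.2507  0.0663] F [-2.34 -0.3   1.5 ] M [-0.25   0.346  0.153] open 0.181 j [-40.6  36.7 103.5  -0.   39.8  -1.1] tilt [-5.e-04  2.e-04 -1.e+00]
yaw 50.53 to go [-0.053 -0.044  0.051]
577 arm yaw 76.36 via tip 77.7 bar 50.53 slip est rad 0.451 shoe z/centre 3324 [ 0.5518 -0.1806  0.0203]
tip far 0.0771
```

Emit:
{"method": "send_rows", "body": {"moves": [[0, 0, 0, 0, 0, 0, -1], [0, 0, 0, 0, 0, 0, -1], [0, 0, 0, 0, 0, 0, -1], [0, 0, 0, 0, 0, 0, -1], [0, 0, 0, 0, 0, 0, -1], [0, 0, 0, 0, 0, 0, -1], [0, 0, 0, 0, 0, 0, -1], [0, 0, 0, 0, 0, 0, -1], [0, 0, 0, 0, 0, 0, -1], [0, 0, 0, 0, 0, 0, -1]]}}

```text
time_s: 10.2
position: [0.463, -0.2507, 0.0663]
tcp_rot: [[0.637, 0.771, 0.0], [0.771, -0.637, -0.0], [-0.0, 0.0, -1.0]]
force: [0.4, 0.0, -0.2]
opening: 0.997
```

```bash
python3 st.py; python3 yaw.py y6 1
```

```text
10.2 [ 0.463  -0.2507  0.0663] F [ 0.38  0.04 -0.24] M [-0.009 -0.047 -0.003] open 0.997 j [-40.6  36.7 103.5  -0.   39.8  -1.1] tilt [ 0. -0. -1.]
yaw 50.45 to go [-0.058 -0.054  0.052]
582 arm yaw 75.88 via tip 77.7 bar 50.45 slip est rad 0.444 shoe z/centre 3336 [ 0.5518 -0.1805  0.0203]
tip far 0.0769
```

Released cleanly. I'll rise 150 mm, then move back toward the start to clear the view for a check of the bar and arm.

Emit:
{"method": "send_rows", "body": {"moves": [[0, 0, -0.6, 0, 0, 0, -1], [0, 0, -0.9, 0, 0, 0, -1], [0, 0, -0.9, 0, 0, 0, -1], [0, 0, -0.9, 0, 0, 0, -1], [0, 0, -0.9, 0, 0, 0, -1], [0, 0, -0.9, 0, 0, 0, -1], [0, 0, -0.9, 0, 0, 0, -1], [-1, 0.3, 0, 0, 0, 0, -1], [-1, 0.3, 0, 0, 0, 0, -1], [-1, 0.3, 0, 0, 0, 0, -1], [-1, 0.3, 0, 0, 0, 0, -1], [-1, 0.3, 0, 0, 0, 0, -1]]}}

```text
time_s: 11.75
position: [0.4119, -0.3716, 0.2174]
tcp_rot: [[0.637, 0.771, 0.001], [0.771, -0.637, -0.001], [-0.0, 0.001, -1.0]]
force: [0.2, -0.6, -0.7]
opening: 1.002
```

Emit:
{"method": "send_rows", "body": {"moves": [[-1, -0.2, 0, 0, 0, 0, -1], [-1, -0.2, 0, 0, 0, 0, -1], [-1, -0.2, 0, 0, 0, 0, -1], [-1, -0.2, 0, 0, 0, 0, -1], [-1, -0.2, 0, 0, 0, 0, -1], [-1, -0.2, 0, 0, 0, 0, -1], [-1, -0.2, 0, 0, 0, 0, -1], [0, 0, 0, 0, 0, 0, -1], [0, 0, 0, 0, 0, 0, -1]]}}

```text
time_s: 12.88
position: [0.2741, -0.483, 0.2168]
tcp_rot: [[0.637, 0.771, 0.001], [0.771, -0.637, 0.0], [0.0, 0.0, -1.0]]
force: [-0.6, -0.3, 0.9]
opening: 1.001
```

```bash
python3 st.py; python3 tri.py z7
python3 - <<'E'
from h import *
c=vision.capture('top'); save(c,'top7')
for r in models.landmark_of('top','spare_tip')[:2]: print(r, at_z(c,*r['point'],.038))
E
```

```text
12.875 [ 0.2741 -0.483   0.2168] F [-0.62 -0.26  0.86] M [ 0.013 -0.047 -0.002] open 1.001 j [-72.   25.3  92.5   0.   62.2 -32.4] tilt [ 5.e-04  2.e-04 -1.e+00]
yaw 50.43 to go [11.913 -0.152  6.078]
scene [([213.7, 324.6], 0.85)]
top [([499.1, 264.1], 0.92)]
tri [ 0.463  -0.2522  0.0817]
576 bar top mean [ 0.4607 -0.2502  0.0983]
rect ((461.013916015625, -251.66453552246094), (46.59330749511719, 16.480632781982422), 50.17531967163086)
bar yaw 50.573276110884976 sd mm [ 4.78545727 13.26122516]
629 arm
arm yaw 75.78967964442158 from axis 79.02689648798264
{'point': [182.2, 287.9], 'confidence': 0.77} [0.44672155 0.14577735 0.038     ]
```

View pics/top7.png

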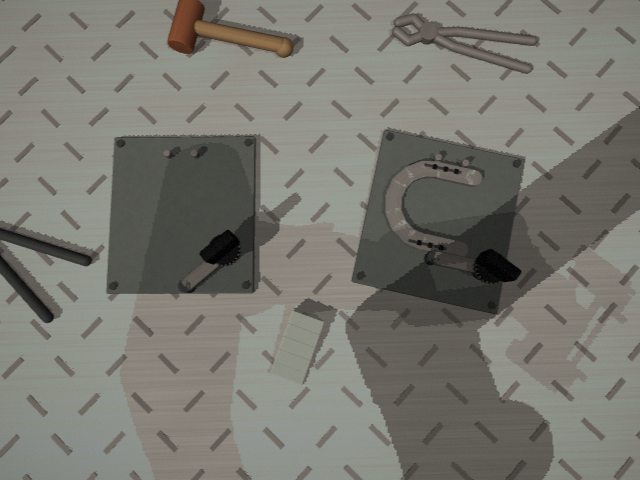

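The top view shows the roller (431,259) against the shoe, the shoe against the pins (440,157) and (466,161), and the empty clamp unmoved. The bar is at 50.6° and the arm at 75.8°, so slip is 0.44 rad. Handing in.

```bash
python3 -c "
from rig import bot
print(bot.hand_in())"
```

```text
the job is handed in; nothing more can be done
None
```

I turned the shoe clamp's knob clockwise about 44° until the shoe stopped the arm and the knob slipped, then let go and backed the robot away. The job was handed in at about 13 s.

- **Slip:** with the robot clear, the top camera put the bar at 50.6° and the arm at 75.8°. That is about 0.44 rad, between one and two clicks and inside the 0.17 to 0.75 window.
- **Arm closed on the shoe:** the arm stayed at about 76° over the last 22° of knob turn, and the moment was about 0.34 to 0.40 N m while slipping. The picture shows the roller on the shoe and the shoe on both pins. I could not measure the 0.93 to 1.08 rad arm angle directly, because the zero position is not visible.
- **Empty clamp:** it looks unmoved. The network's point for its tip shifted about 2.5 mm between pictures, which I take as noise, since the robot never came near it.
- **Disagreements:** the arm direction taken from the knob axis reads 2 to 3° higher than the fitted line. I used the fitted line because it matched the bar at the start. The bar's centre from depth was about 1.6 mm off in x, and I corrected for this after gripping.

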